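Lay the tea board

ROBOT

A 6-joint arm with a two-finger parallel gripper is mounted at the origin on the work surface. World frame = base frame: x ahead of the robot, y to its left, z up, the work surface at z = 0. Lengths are in m, angles in rad, forces in N, time in s.
With the tool pointing down it reaches from about 0.4 to 0.925 m from the base axis. Payload 12.5 kg.
Tool frame: the origin (TCP) lies between the finger pads; the fingertips stand 25 mm ahead of it and the grasp point (between the pads) lies 6 mm ahead of it; z points along the fingers, y is the line along which they close (so a half turn about z gives the same grasp; the last joint's range is limited). The gripper opens to 95 mm and grips with 3 to 60 N. Pads are 20 mm wide; open, the fingers measure 119 mm over their backs; the gripper's body (75 mm by 180 mm) begins 59 mm behind the grasp point.
Start: joints at [1.009, 0.491, 1.559, -0, 1.092, -0.106], TCP at [0.275, 0.561, 0.24] pointing down, gripper open.
Joint ranges: [-3.1, 3.1], [-0.84, 2.19], [0.05, 2.79], [-1.13, 4.28], [0.06, 2.93], [-2.69, 2.69]. Speed limits (rad/s): [2.22, 2.22, 2.79, 3.14, 3.14, 3.14].

INTERFACE

Orientations are given as a 3x3 rotation matrix whose columns are the frame's x, y, z axes.
In Python, from bench import arm gives the robot as it stands.
- The arm moves only by the tool send_rows, never from a script. Its argument "deltas" is a list of rows, each a list of 3 entries, a list of its own where there are three numbers: the shift along the world's x, y, z in mm, then the turn, a rotation vector about the world's x, y, z in rad, then the opening, from 0 (shut) to 1 (fully open). In form: [[[tx, ty, tz], [ax, ay, az], grip], ...]. A call has 1 to 10 rows; each row is the pose to reach, as a shift and turn from the pose commanded when the call began; what a row does not reach only later rows make up. A row lasts 1/10 s, in which the tool goes at most 50 mm and 8.59 degrees, less where a joint would pass 70% of its speed; a pose out of reach is approached as far as the arm can. A call with a gripper value outside its range is refused whole. The fingers move at their own pace and stop on an object; "grip_force" is the grip in N (left out, the last holds). Time passes only in rows, so rows that repeat a pose let the fingers close. It gives the time, the measured TCP pose, the force, the opening and the grip force at its end, in the units of the state.
- arm.observe(): the state, without advancing time (a new reading comes with each control period).
- arm.snapshot(name): name is "scene" or "top" or "wrist"; returns a dict with "frame" (420x560x3 uint8, blue, green, red), "fx", "fy", "cx", "cy" (pixels), "world_to_cam" (4x4, takes a point from world to camera coordinates). Camera axes: x right, y down, z forward; pixel columns grow to the right and rows downward; lengths in m; the calibration is good to about 2 mm. A picture is of the moment at which its call begins. There is no depth.
- arm.close_job(): hands the job in; it is judged then, once.
The state is a dict: "t": time; "joints": joint angles; "qvel": joint speeds; "joint_torque": joint torques, N m; "eef_pos": TCP position; "orientation": TCP orientation; "force": force on the tool from outside, world axes, zero at the start; "torque": the same for the moment, N m; "finger_gap": opening from 0.0 (shut) to 1.0 (fully open); "finger_force": force on a finger pad.
Only numpy, scipy, OpenCV 4.12 (cv2) and the standard library are available. Lean on these libraries where they do the work, as an engineer would, in place of code of your own. Each camera call takes 0.05 s, during which the arm holds its last target. There are 200 camera calls.

TASK

Finish laying the tea board: stand the glass sugar canister midway between the blue bowl and the milk jug, stand the square tea tin directly in front of the jug, squared up with the board, with the round sweetener tin centred on top of it, and lay the steel spoon directly in front of the bowl, parallel to the board's front edge (its handle may point either way). Front means the robot's side; leave about 5 cm clear between jug and tea tin, and between bowl and spoon. Keep everything upright, and leave the bowl, the jug, the pepper mill and the wooden spatula where they are.

Things in the scene. Friction and masses are not known exactly. Their poses are not given: they have to be found in the camera images.
- canister_mid (a point): Glass sugar canister with a steel clamp lid, with sugar lumps in it: round, 64 mm in diameter up to 62 mm high, narrower neck (54 mm) above, 93 mm tall over the lid. The point is on its axis half-way up (46 mm above its underside). z points up; the clamp lever sticks out 6 mm beyond the glass at -x and the lid hinge 2 mm at +x, so grip across y, where the glass is plain. About 0.3 kg.
- tea_tin_mid (a point): Square steel tea tin with a flat lid: 62 x 62 mm, 72 mm tall. The point is its centre (36 mm above its underside); z points up, x and y are square to its sides. About 0.22 kg.
- round_tin_mid (a point): Small round steel sweetener tin with a flat lid: 50 mm in diameter, 34 mm tall. The point is its centre (17 mm above its underside), z up. About 0.08 kg.
- spoon_mid (a point): Steel serving spoon, 190 mm long, lying along its x axis: round bowl (54 mm across, 13 mm deep) at +x, flat handle towards -x. The point is half-way along its length, on the handle, 13 mm above the surface on which it lies; there the handle is 11 mm wide (along y), 5 mm thick (from 10.5 to 15.5 mm above the surface) and free underneath, a good place to grip. z points up. About 0.09 kg.
- board: Dark wooden serving board fixed on the table, 290 mm (x) by 470 mm (y), 12 mm thick. Origin at the centre of its underside; its top is 12 mm above the table. Its -x long edge is its front edge and faces the robot; it may be turned by up to about 15 degrees. The bowl and the jug stand on it side by side at its back half, 60 mm behind its centre line, 130 mm to either side of the middle; which of them is left varies.
- bowl: Blue melamine bowl, 112 mm across the rim, 45 mm tall, standing loose on the board. Origin at the centre of its underside; axes parallel to the board's. Not to be moved.
- jug: White milk jug, 70 mm in diameter, 85 mm tall, standing loose on the board. Origin at the centre of its underside; axes parallel to the board's; its handle points backwards (+x, reaches 61 mm from the axis) and its small lip to the front. Not to be moved.
- pepper_mill: Wooden pepper mill, 52 mm in diameter, 112 mm tall, standing loose on the table among the things. Origin at the centre of its underside. Not to be moved.
- spatula: Flat dark wooden spatula, 260 mm long, lying loose on the table along its x axis: round handle (16 mm) towards -x, flat blade 50 mm wide at +x. Origin under the middle of its length. Not to be moved.
There are look-alikes about, which are no part of the job. What is shaped like the part that bears spoon_mid but pink is not meant. Leave any red look-alike of the part that bears round_tin_mid alone.

How it is judged:
At the end, for the whole second after the job is handed in: Upright, released, at rest: canister within 15 mm of midway; tea tin 25-75 mm clear before the jug, 15 mm sideways, square to 0.2 rad; round tin on it within 12 mm; spoon 90-150 mm before the bowl axis, 20 mm sideways, parallel to 0.2 rad; bowl, jug moved < 15, mill, spatula < 30 mm (x of canister_mid in the frame of board between 0.045 and 0.075 m and y of canister_mid in the frame of board between -0.015 and 0.015 m and height (world z) of canister_mid between 0.052 and 0.064 m and angle between each of canister_mid, tea_tin_mid, round_tin_mid's own z axis and vertical below 0.1 rad and x of tea_tin_mid in the frame of jug between -0.141 and -0.091 m and y of tea_tin_mid in the frame of jug between -0.015 and 0.015 m and height (world z) of tea_tin_mid between 0.042 and 0.054 m and (angle between the x axis of tea_tin_mid and the x axis of board, either way round below 0.2 rad or angle between the x axis of tea_tin_mid and the y axis of board, either way round below 0.2 rad) and horizontal distance between round_tin_mid and tea_tin_mid below 0.012 m and height (world z) of round_tin_mid between 0.095 and 0.107 m and x of spoon_mid in the frame of bowl between -0.15 and -0.09 m and y of spoon_mid in the frame of bowl between -0.02 and 0.02 m and height (world z) of spoon_mid between 0.018 and 0.033 m and angle between spoon_mid's own z axis and vertical below 0.2 rad and angle between the x axis of spoon_mid and the y axis of board, either way round below 0.2 rad and linear speed of each of canister, tea_tin, round_tin, spoon below 0.01 m/s and angular speed of each of canister, tea_tin, round_tin, spoon below 0.1 rad/s and distance of each of bowl, jug from where it was at the start of the episode below 0.015 m and distance of each of pepper_mill, spatula from where it was at the start of the episode below 0.03 m); the robot touches nothing.
It fails at once if the bowl or the jug is pushed more than 15 mm or tipped (distance of any of bowl, jug from where it was at the start of the episode above 0.015 m or angle between any of bowl, jug's own z axis and vertical above 0.2 rad).
It fails at once if the pepper mill or the wooden spatula is pushed more than 30 mm (distance of any of pepper_mill, spatula from where it was at the start of the episode above 0.03 m).
It also fails if it takes over 106 s, if anything falls off the work surface, if the arm or the gripper's body presses on something with over 40 N, if the wrist force passes 120 N, or if a joint passes its speed limit or range.

## Working session

There is one attempt and no reset: what is moved stays moved. The work goes in short steps, Python scripts to look and compute and a tool call to move; the robot and the scene stay as the last step left them, time stands still between calls to the robot, and variables do not carry over. Pictures are saved under pics/ and viewed, at most 14 in all, crops included, and the job is handed in when it is done.

Besides the shell and the picture viewer there is one more tool, called after ">>>" in YAML: its name, and indented under it one key for each argument. send_rows: Moves the arm, as the interface text tells. Its arguments: {"type":"object","properties":{"deltas":{"type":"array"},"grip_force":{"type":"number"}},"required":["deltas"]}

```bash
mkdir -p pics; ls
cat > h.py <<'E'
import numpy as np, cv2
from bench import arm
def snap(n,f):
    s=arm.snapshot(n); cv2.imwrite('pics/'+f,s['frame']); np.savez('pics/'+f[:-4]+'.npz',**s); return s
def load(f): return np.load('pics/'+f+'.npz')
def ray(s,u,v,z):
    """world point at height z seen at pixel"""
    T=s['world_to_cam'];R=T[:3,:3];o=-R.T@T[:3,3]
    d=R.T@np.array([(u-s['cx'])/s['fx'],(v-s['cy'])/s['fy'],1])
    return o+d*(z-o[2])/d[2]
def proj(s,p):
    c=s['world_to_cam'][:3,:3]@np.array(p)+s['world_to_cam'][:3,3]
    return np.array([s['fx']*c[0]/c[2]+s['cx'],s['fy']*c[1]/c[2]+s['cy']])
E
python3 - <<'E'
from h import *
np.set_printoptions(precision=4,suppress=True)
for n in('top','scene'):
    s=snap(n,n+'1.png'); T=s['world_to_cam']; print(n,s['fx'],-T[:3,:3].T@T[:3,3]); print(T[:3,:3])
o=arm.observe();print(o)
im=cv2.imread('pics/top1.png');cv2.imwrite('pics/top1b.png',cv2.resize(im,(800,600),interpolation=cv2.INTER_CUBIC))
E
```

```text
pics
top 437.65155566463585 [0.2585 0.0151 1.239 ]
[[-0.0239 -0.9996  0.018 ]
 [-0.983   0.0202 -0.1825]
 [ 0.182  -0.022  -0.983 ]]
scene 420.8426655846562 [0.9352 0.3427 0.9023]
[[-0.5889  0.8081 -0.0139]
 [ 0.6702  0.4787 -0.5671]
 [-0.4516 -0.3433 -0.8235]]
{'t': 0.1, 'joints': array([ 1.0094,  0.4915,  1.5594,  0.    ,  1.0916, -0.1056]), 'qvel': array([-0.0004, -0.0026, -0.0015, -0.0005, -0.0004, -0.0012]), 'joint_torque': array([  0.003 , -61.3617, -25.861 ,   0.0694,   0.0469,  -0.0001]), 'eef_pos': array([0.275 , 0.5611, 0.2391]), 'orientation': array([[-0.8979,  0.4401, -0.0005],
       [ 0.4401,  0.8979, -0.0008],
       [ 0.0001, -0.0009, -1.    ]]), 'force': array([0.136 , 0.5246, 0.5488]), 'torque': array([-0.0054,  0.0274, -0.0135]), 'finger_force': 0.0, 'finger_gap': 1.000459182531479}
```

View pics/top1b.png

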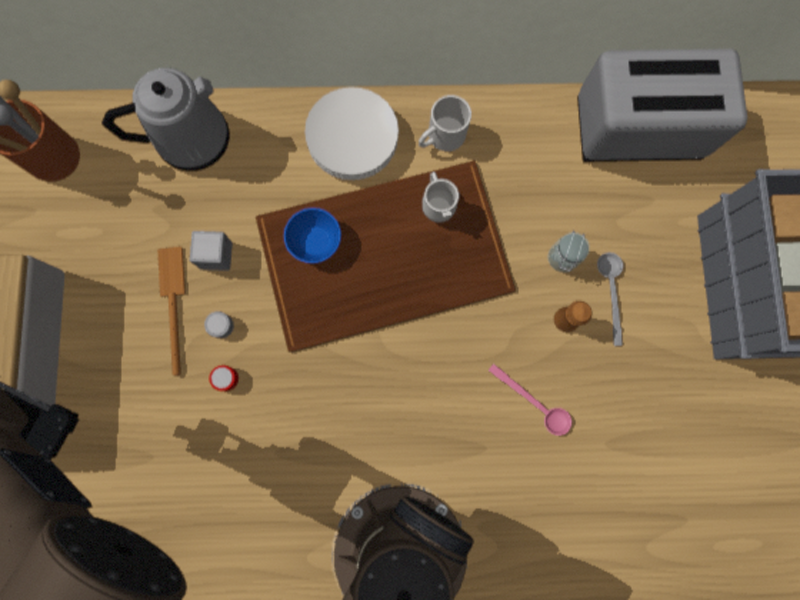

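View pics/scene1.png

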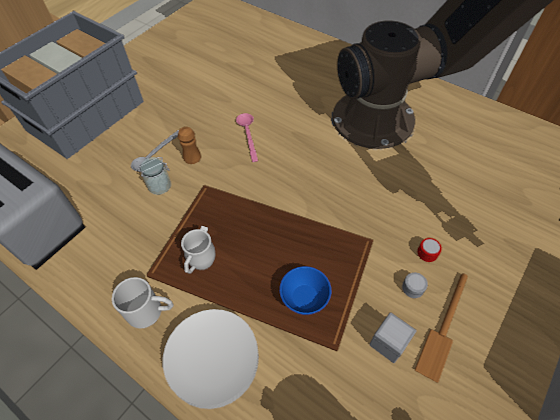

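Candidates in the top picture (800×600):
- Plain round tin at (218,325), against the red look-alike at (223,378).
- Steel spoon at (613,300), against the pink one at (530,400).
- Tea tin at (211,250).
- Canister at (570,252), with the mill at (573,315).
- Jug on the board at (441,200), against the mug off the board at (450,122).

I choose the plain tin, the steel spoon and the jug on the board. Next I'll take close crops and estimate positions.

Run:
```python
from h import *
np.set_printoptions(precision=4,suppress=True)
s=load('top1'); c=load('scene1')
P=lambda u,v,z: ray(s,u*.7,v*.7,z)[:2]
b=np.array([P(*q,.012) for q in((257,217),(475,162),(514,290),(291,350))])
print('board',b,b.mean(0),np.linalg.norm(np.roll(b,-1,0)-b,axis=1))
L=lambda d:np.arctan2(d[1],d[0])
print('yaws',L(b[0]-b[1])-np.pi/2,L(b[3]-b[2])-np.pi/2,L(b[0]-b[3]),L(b[1]-b[2]))
print('tea',P(209,247,.072),'round',P(218,323,.034),'can',P(574,245,.093),'mill',P(579,312,.112),'spoon bowl',P(611,265,.01),'end',P(619,344,.013),'bowl',P(313,236,.045),'jug',P(440,198,.085))
print('scene tea',ray(c,395,335,.072),'round',ray(c,415,282,.034),'can',ray(c,151,164,.093),'spoon',ray(c,141,164,.01),ray(c,178,134,.013),'mill',ray(c,187,133,.112))
a=cv2.imread('pics/top1.png')
x=cv2.resize(a[150:280,100:190],None,fx=4.5,fy=4.5,interpolation=cv2.INTER_CUBIC);y=cv2.resize(a[150:280,370:460],None,fx=4.5,fy=4.5,interpolation=cv2.INTER_CUBIC)
cv2.imwrite('pics/crop1.png',np.hstack([x[:585,:400],y[:585,:400]]))
```

```text
board [[ 0.6582  0.2734]
 [ 0.7695 -0.1771]
 [ 0.4961 -0.2431]
 [ 0.3853  0.2023]] [0.5773 0.0139] [0.464  0.2813 0.4589 0.282 ]
yaws 0.2423183897618808 0.24390829930278501 0.2548597986095254 0.23668268127258582
tea [0.5804 0.3513] round [0.4385 0.3402] can [ 0.5654 -0.3457] mill [ 0.4332 -0.3394] spoon bowl [ 0.5442 -0.4442] end [ 0.3828 -0.4452] bowl [0.6064 0.1557] jug [ 0.6664 -0.0943]
scene tea [0.588 0.36  0.072] round [0.4387 0.3416 0.034 ] can [ 0.5641 -0.3446  0.093 ] spoon [ 0.5424 -0.438   0.01  ] [ 0.3987 -0.4322  0.013 ] mill [ 0.4421 -0.3291  0.112 ]
```

View pics/crop1.png

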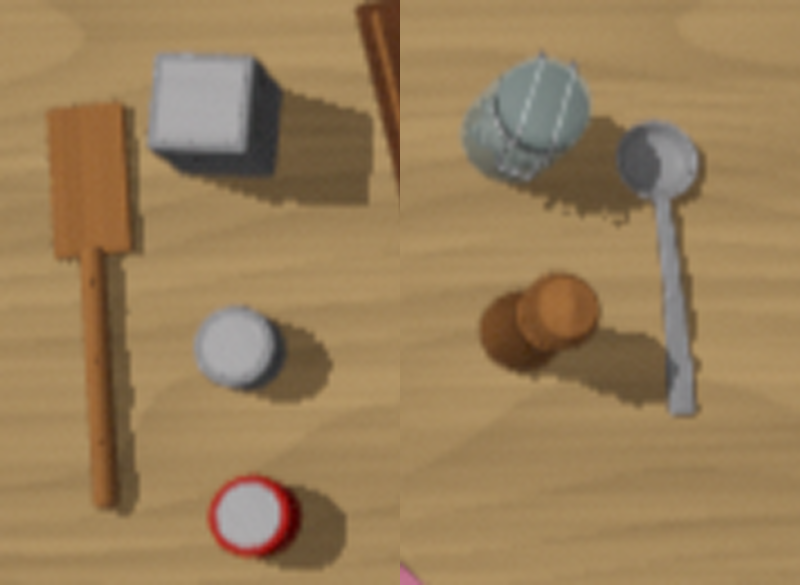

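Both views agree. The plain tin and the steel spoon are confirmed, and the mill stands close to the spoon's handle. Now I'll move above the tea tin and look with the wrist camera.

>>> send_rows:
  deltas:
    - [[300,-206,40],[0,0,0.456],1]
    - [[300,-206,40],[0,0,0.456],1]
    - [[300,-206,40],[0,0,0.456],1]
    - [[300,-206,40],[0,0,0.456],1]
    - [[300,-206,40],[0,0,0.456],1]
    - [[300,-206,40],[0,0,0.456],1]
    - [[300,-206,40],[0,0,0.456],1]
    - [[300,-206,40],[0,0,0.456],1]
    - [[300,-206,40],[0,0,0.456],1]
    - [[300,-206,40],[0,0,0.456],1]

```text
t: 1.1
eef_pos: [0.5746, 0.3553, 0.2791]
orientation: [[-1.0, 0.0, -0.001], [0.0, 1.0, -0.0], [0.001, -0.0, -1.0]]
force: [-0.7, -0.6, -0.3]
finger_gap: 1.003
finger_force: 0.0
```

Run:
```python
from h import *
np.set_printoptions(precision=4,suppress=True)
s=snap('wrist','w1.png');o=arm.observe();print(o['eef_pos'],o['orientation'],o['joints'])
T=s['world_to_cam'];print(s['fx'],-T[:3,:3].T@T[:3,3],T[:3,:3])
```

```text
[0.5741 0.3559 0.2792] [[-1.     -0.0008 -0.001 ]
 [-0.0008  1.     -0.0001]
 [ 0.001  -0.0001 -1.    ]] [ 0.4571  0.5336  1.3721  0.0004  1.2368 -1.1147]
314.59215029422205 [0.4946 0.3561 0.4239] [[ 0.0006  1.     -0.0003]
 [ 0.9609 -0.0005  0.2768]
 [ 0.2768 -0.0004 -0.9609]]
```

View pics/w1.png

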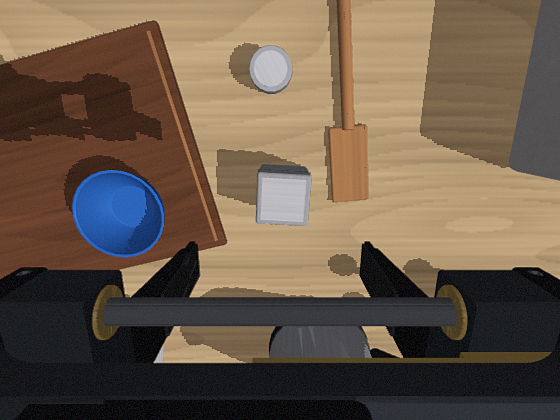

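The wrist view shows the tea tin's top at about (284,198), the round tin at (271,68) and the spatula blade at (348,163). I'll fit them numerically.

```bash
cat >> h.py <<'E'
def blob(s,u,v,z,tol=14,show=None):
    """flood fill from a seed -> outline in world at height z: centre, minAreaRect"""
    im=s['frame'].copy();m=np.zeros((im.shape[0]+2,im.shape[1]+2),np.uint8)
    cv2.floodFill(im,m,(int(u),int(v)),0,(tol,)*3,(tol,)*3,cv2.FLOODFILL_FIXED_RANGE|cv2.FLOODFILL_MASK_ONLY|(255<<8))
    m=cv2.morphologyEx(m[1:-1,1:-1],cv2.MORPH_CLOSE,np.ones((3,3)))
    c=max(cv2.findContours(m,cv2.RETR_EXTERNAL,cv2.CHAIN_APPROX_NONE)[0],key=cv2.contourArea)[:,0,:]
    w=np.array([ray(s,a,b,z)[:2] for a,b in c],np.float32)*1000
    r=cv2.minAreaRect(w.astype(np.float32));e=cv2.minEnclosingCircle(w)
    return dict(rect=np.round(r[0],1),size=np.round(r[1],1),ang=round(r[2],1),circ=np.round(e[0],1),d=round(2*e[1],1))
E
python3 - <<'E'
from h import *
s=load('w1')
for t in(20,35,50):print('tea',blob(s,284,198,.072,t),'\nround',blob(s,271,68,.034,t))
t=load('top1')
for k in(25,45):print('top tea',blob(t,146,173,.072,k),'\nround',blob(t,152,226,.034,k))
for k in (30,60):print('bowl w',blob(s,128,205,.045,k))
E
```

```text
tea {'rect': array([581.8, 359.7]), 'size': array([50.5, 50.5]), 'ang': 86.8, 'circ': array([581.7, 359.6]), 'd': 70.2} 
round {'rect': array([436.6, 345.5]), 'size': array([37.7, 37.7]), 'ang': 70.4, 'circ': array([436.9, 345.7]), 'd': 38.7}
tea {'rect': array([581.7, 360.8]), 'size': array([58.5, 58.8]), 'ang': 86.8, 'circ': array([581.3, 360.6]), 'd': 80.6} 
round {'rect': array([437., 346.]), 'size': array([46.9, 46.1]), 'ang': 90.0, 'circ': array([437.1, 346.1]), 'd': 47.9}
tea {'rect': array([581.5, 360.6]), 'size': array([59.3, 59.8]), 'ang': 86.8, 'circ': array([581.1, 360.2]), 'd': 81.4} 
round {'rect': array([437. , 345.9]), 'size': array([46.9, 46.1]), 'ang': 90.0, 'circ': array([437.1, 346. ]), 'd': 48.5}
top tea {'rect': array([584.6, 358.6]), 'size': array([54.5, 53.8]), 'ang': 88.9, 'circ': array([583.4, 358.8]), 'd': 70.6} 
round {'rect': array([438.9, 344.6]), 'size': array([39.7, 38.5]), 'ang': 1.5, 'circ': array([438.2, 344.7]), 'd': 42.5}
top tea {'rect': array([583.2, 357.9]), 'size': array([59. , 56.6]), 'ang': 88.9, 'circ': array([583.2, 357.7]), 'd': 76.8} 
round {'rect': array([438.9, 344.6]), 'size': array([45.1, 44. ]), 'ang': 1.5, 'circ': array([438.6, 343.7]), 'd': 47.4}
bowl w {'rect': array([607.9, 152.9]), 'size': array([113. , 113.3]), 'ang': 84.1, 'circ': array([607.7, 153.3]), 'd': 114.2}
bowl w {'rect': array([607.7, 153.1]), 'size': array([114.2, 112.7]), 'ang': 90.0, 'circ': array([607.9, 153. ]), 'd': 114.8}
```

>>> send_rows:
  deltas:
    - [[8,4,-50],[0,0,-0.055],1]
    - [[8,4,-100],[0,0,-0.055],1]
    - [[8,4,-150],[0,0,-0.055],1]
    - [[8,4,-190],[0,0,-0.055],1]
    - [[8,4,-215],[0,0,-0.055],1]
    - [[8,4,-227],[0,0,-0.055],1]
    - [[8,4,-227],[0,0,-0.055],1]
    - [[8,4,-227],[0,0,-0.055],0.4]
    - [[8,4,-227],[0,0,-0.055],0.4]
    - [[8,4,-227],[0,0,-0.055],0.4]
  grip_force: 25

```text
t: 2.15
eef_pos: [0.5835, 0.3596, 0.0542]
orientation: [[-0.999, 0.055, 0.002], [0.055, 0.999, 0.001], [-0.002, 0.001, -1.0]]
force: [0.1, -0.2, -0.4]
finger_gap: 0.802
finger_force: 0.0
```

>>> send_rows:
  deltas:
    - [[0,0,0],[0,0,0],0.4]
    - [[0,0,0],[0,0,0],0.4]
    - [[0,0,0],[0,0,0],0.4]
    - [[0,0,0],[0,0,0],0.4]
    - [[0,0,20],[0,0,0],0.4]
    - [[0,0,50],[0,0,0],0.4]
    - [[0,0,90],[0,0,0],0.4]
    - [[0,0,130],[0,0,0],0.4]
    - [[0,0,150],[0,0,0],0.4]

```text
t: 3.05
eef_pos: [0.5837, 0.3595, 0.206]
orientation: [[-0.998, 0.055, 0.003], [0.055, 0.998, 0.002], [-0.003, 0.002, -1.0]]
force: [0.3, 0.1, -1.4]
finger_gap: 0.65
finger_force: 25.0
```

Gripped. I'll refine the jug and board by overlaying the model on the first images.

Run:
```python
from h import *
C=np.array([.577,.014]);y=.245
R=np.array([[np.cos(y),-np.sin(y)],[np.sin(y),np.cos(y)]])
out=[]
for n,(u0,v0,u1,v1) in(('top1',(170,105,370,255)),('scene1',(140,175,380,355))):
    s=load(n);im=s['frame'].copy();k=4 if n=='top1' else 3.333
    im=cv2.resize(im[v0:v1,u0:u1],(800,600),interpolation=cv2.INTER_CUBIC)
    def dr(p,col,cl=True):
        q=np.array([(proj(s,a)+.5-[u0,v0])*k-.5 for a in p]).astype(int);cv2.polylines(im,[q],cl,col,1)
    for z in(.012,):dr([(*(C+R@[a,b]),z) for a,b in((.145,.235),(.145,-.235),(-.145,-.235),(-.145,.235))],(0,255,255))
    th=np.linspace(0,6.28,60)
    for c,r,h in(((.06,-.13),.035,.097),((.06,-.13),.035,.012),((.06,.13),.056,.057)):
        w=C+R@c;dr([(w[0]+r*np.cos(t),w[1]+r*np.sin(t),h) for t in th],(0,255,0))
    out.append(im)
cv2.imwrite('pics/ov.png',cv2.resize(np.vstack(out),(400*1,600)) if 0 else np.hstack([cv2.resize(out[0][:,:],(400,300)),cv2.resize(out[1],(400,300))]))
cv2.imwrite('pics/ovt.png',out[0])
```

```text
(no output)
```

View pics/ovt.png

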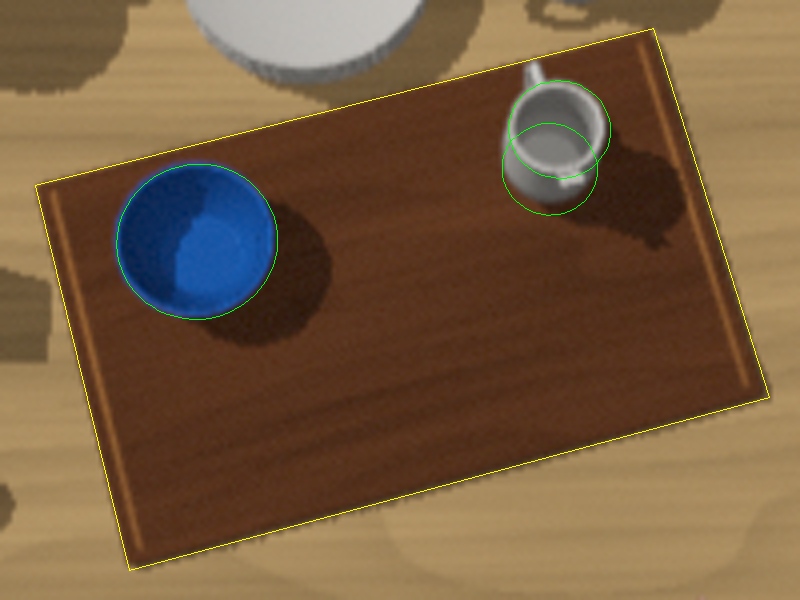

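The overlay fits to about 1 mm: bowl (197,241), jug rim (560,130), and the board corners. Tea tin target is (0.554, -0.125) at yaw 0.245.

>>> send_rows:
  deltas:
    - [[-3,-40,0],[0,0,0.03],0.4]
    - [[-6,-90,0],[0,0,0.1],0.4]
    - [[-9,-140,0],[0,0,0.2],0.4]
    - [[-12,-190,0],[0,0,0.3],0.4]
    - [[-15,-240,0],[0,0,0.3],0.4]
    - [[-18,-290,0],[0,0,0.3],0.4]
    - [[-21,-340,0],[0,0,0.3],0.4]
    - [[-24,-390,0],[0,0,0.3],0.4]
    - [[-27,-440,0],[0,0,0.3],0.4]
    - [[-28,-475,0],[0,0,0.3],0.4]

```text
t: 4.05
eef_pos: [0.5544, -0.1186, 0.2025]
orientation: [[-0.97, -0.241, -0.0], [-0.241, 0.97, 0.0], [0.0, 0.0, -1.0]]
force: [-0.3, 0.1, -1.3]
finger_gap: 0.649
finger_force: 25.0
```

>>> send_rows:
  deltas:
    - [[0,-10,-20],[0,0,0],0.4]
    - [[0,-10,-60],[0,0,0],0.4]
    - [[0,-10,-95],[0,0,0],0.4]
    - [[0,-10,-120],[0,0,0],0.4]
    - [[0,-10,-130],[0,0,0],0.4]
    - [[0,-10,-130],[0,0,0],0.4]
    - [[0,-10,-130],[0,0,0],0.4]

```text
t: 4.75
eef_pos: [0.5556, -0.1259, 0.0736]
orientation: [[-0.97, -0.243, 0.001], [-0.243, 0.97, -0.0], [-0.001, -0.001, -1.0]]
force: [-0.7, 0.2, -2.2]
finger_gap: 0.651
finger_force: 25.0
```

>>> send_rows:
  deltas:
    - [[0,0,-3],[0,0,0],0.4]
    - [[0,0,-6],[0,0,0],0.4]
    - [[0,0,-7],[0,0,0],0.4]
    - [[0,0,-7],[0,0,0],0.4]
    - [[0,0,-7],[0,0,0],0.4]

```text
t: 5.25
eef_pos: [0.5551, -0.1258, 0.0658]
orientation: [[-0.97, -0.243, 0.0], [-0.243, 0.97, 0.0], [-0.0, 0.0, -1.0]]
force: [-0.0, 0.7, -2.0]
finger_gap: 0.65
finger_force: 25.0
```

Run:
```python
from h import *
o=arm.observe();print(o['eef_pos'],o['force'],o['finger_gap'])
```

```text
[ 0.55514888 -0.12579521  0.06578821] [-0.02242241  0.67914195 -1.9824923 ] 0.6496217782372483
```

>>> send_rows:
  deltas:
    - [[0,0,-1],[0,0,0],0.4]
    - [[0,0,-1],[0,0,0],0.8]
    - [[0,0,-1],[0,0,0],1]
    - [[0,0,-1],[0,0,0],1]
    - [[0,0,-1],[0,0,0],1]
    - [[0,0,20],[0,0,0],1]
    - [[0,0,60],[0,0,0],1]
    - [[0,0,110],[0,0,0],1]
    - [[0,0,160],[0,0,0],1]
    - [[0,0,200],[0,0,0],1]

```text
t: 6.25
eef_pos: [0.5551, -0.1258, 0.2687]
orientation: [[-0.97, -0.243, 0.002], [-0.243, 0.97, -0.001], [-0.002, -0.001, -1.0]]
force: [0.3, -0.6, -0.2]
finger_gap: 0.999
finger_force: 0.0
```

>>> send_rows:
  deltas:
    - [[0,-50,0],[0,0,-0.1],1]
    - [[0,-100,0],[0,0,-0.2],1]
    - [[0,-150,10],[0,0,-0.245],1]
    - [[0,-200,10],[0,0,-0.245],1]
    - [[0,-220,10],[0,0,-0.245],1]
    - [[0,-220,10],[0,0,-0.245],1]
    - [[0,-220,10],[0,0,-0.245],1]

```text
t: 6.95
eef_pos: [0.5549, -0.3451, 0.2752]
orientation: [[-1.0, 0.0, -0.001], [0.0, 1.0, 0.001], [0.001, 0.001, -1.0]]
force: [0.0, 0.6, 0.7]
finger_gap: 1.002
finger_force: 0.0
```

Run:
```python
from h import *
s=snap('wrist','w2.png');t=snap('top','top2.png')
for k in(25,45):print('top tea',[blob(t,*proj(t,(.554,-.125,.084)).astype(int),.084,k)])
print(arm.observe()['eef_pos'])
```

```text
top tea [{'rect': array([277.5, -28.6]), 'size': array([382.4, 658.5]), 'ang': 67.1, 'circ': array([295.7,  11. ]), 'd': 668.6}]
top tea [{'rect': array([ 384.7, -252.6]), 'size': array([ 777. , 1174.6]), 'ang': 18.3, 'circ': array([ 439.3, -233. ]), 'd': 1233.1}]
[ 0.55528303 -0.34424493  0.27570025]
```

View pics/w2.png

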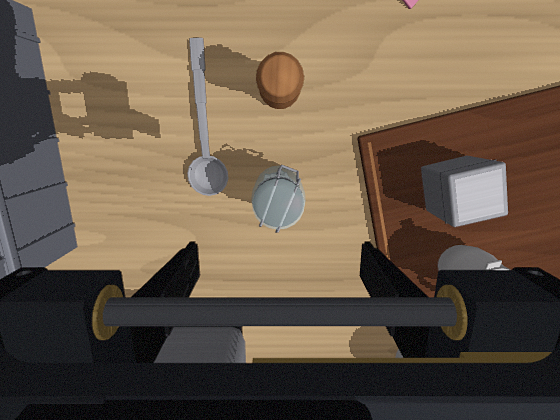

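The wrist view shows the canister lid at (278,202) with its clamp bars running from (290,170) to (270,230). The spoon runs from its bowl at (208,176) to its end at (196,38), the mill's top is at (280,73), and the tea tin stands on the board at (480,192).

Run:
```python
from h import *
np.set_printoptions(precision=4,suppress=True)
s=load('w2')
r=lambda u,v,z:ray(s,u,v,z)[:2]
print('can',r(278,202,.09)); d=r(262,228,.093)-r(282,168,.093);d2=r(279,230,.093)-r(298,175,.093);print(np.arctan2(d[1],d[0]),np.arctan2(d2[1],d2[0]))
print('spoon bowl',r(208,176,.012),'end',r(196,38,.013),'handle mid',r(202,110,.013),'handle near bowl',r(205,145,.013)); print('mill',r(280,70,.112))
print(blob(s,480,192,.084,40))
for z in(.05,):print('canister sides',r(252,200,z),r(304,200,z))
```

```text
can [ 0.5593 -0.3457]
-0.31974851777929847 -0.3160453638387361
spoon bowl [ 0.5441 -0.4374] end [ 0.3824 -0.4409] handle mid [ 0.462  -0.4394] handle near bowl [ 0.5043 -0.4385]
mill [ 0.4308 -0.3436]
{'rect': array([ 553.7, -124.9]), 'size': array([58. , 57.5]), 'ang': 13.8, 'circ': array([ 553.4, -125. ]), 'd': 79.6}
canister sides [ 0.567  -0.3773] [ 0.567  -0.3143]
```

>>> send_rows:
  deltas:
    - [[8,-1,-40],[0,0,-0.15],1]
    - [[8,-1,-80],[0,0,-0.3],1]
    - [[8,-1,-120],[0,0,-0.32],1]
    - [[8,-1,-160],[0,0,-0.32],1]
    - [[8,-1,-195],[0,0,-0.32],1]
    - [[8,-1,-215],[0,0,-0.32],1]
    - [[8,-1,-226],[0,0,-0.32],1]
    - [[8,-1,-226],[0,0,-0.32],1]
    - [[8,-1,-226],[0,0,-0.32],0.4]
    - [[8,-1,-226],[0,0,-0.32],0.4]
  grip_force: 25

```text
t: 8.05
eef_pos: [0.5637, -0.3469, 0.0512]
orientation: [[-0.949, 0.314, 0.002], [0.314, 0.949, -0.001], [-0.002, -0.001, -1.0]]
force: [-1.3, 0.3, -0.2]
finger_gap: 0.886
finger_force: 0.0
```

>>> send_rows:
  deltas:
    - [[0,0,0],[0,0,0],0.4]
    - [[0,0,0],[0,0,0],0.4]
    - [[0,0,0],[0,0,0],0.4]
    - [[0,0,0],[0,0,0],0.4]

```text
t: 8.45
eef_pos: [0.5632, -0.3468, 0.0503]
orientation: [[-0.949, 0.314, 0.001], [0.314, 0.949, -0.0], [-0.001, -0.0, -1.0]]
force: [-0.9, 1.1, 6.0]
finger_gap: 0.674
finger_force: 25.0
```

>>> send_rows:
  deltas:
    - [[0,0,10],[0,0,0],0.4]
    - [[0,0,40],[0,0,0],0.4]
    - [[0,0,80],[0,0,0],0.4]
    - [[0,0,120],[0,0,0],0.4]
    - [[0,0,160],[0,0,0],0.4]
    - [[5,30,180],[0,0,-0.1],0.4]
    - [[12,75,180],[0,0,-0.22],0.4]
    - [[21,120,180],[0,0,-0.35],0.4]
    - [[30,165,180],[0,0,-0.48],0.4]
    - [[39,210,180],[0,0,-0.6],0.4]

```text
t: 9.45
eef_pos: [0.6019, -0.1351, 0.23]
orientation: [[-0.601, 0.799, -0.0], [0.799, 0.601, 0.0], [0.0, -0.0, -1.0]]
force: [0.8, -0.3, -2.9]
finger_gap: 0.668
finger_force: 25.0
```

>>> send_rows:
  deltas:
    - [[8,40,0],[0,0,-0.12],0.4]
    - [[16,85,0],[0,0,-0.25],0.4]
    - [[24,130,0],[0,0,-0.38],0.4]
    - [[33,160,0],[0,0,-0.4],0.4]
    - [[33,165,0],[0,0,-0.4],0.4]
    - [[33,165,0],[0,0,-0.4],0.4]

```text
t: 10.05
eef_pos: [0.6348, 0.029, 0.2296]
orientation: [[-0.251, 0.968, -0.001], [0.968, 0.251, -0.0], [-0.0, -0.001, -1.0]]
force: [0.3, -0.4, -2.4]
finger_gap: 0.671
finger_force: 25.0
```

Run:
```python
from h import *
s=snap('wrist','w3.png');print(arm.observe())
```

```text
{'t': 10.1, 'joints': array([-5.98537199e-02,  5.15454315e-01,  1.54328810e+00, -3.16847195e-04,
        1.08332169e+00, -3.11705643e-01]), 'qvel': array([-2.45605094e-02, -3.25561373e-03,  1.67669800e-03, -7.35541433e-04,
       -1.57918442e-03,  1.33105893e-06]), 'joint_torque': array([  1.88915916, -64.39605474, -26.78616822,   0.14859575,
         0.07091339,   0.08998695]), 'eef_pos': array([0.63477076, 0.02791016, 0.22963832]), 'orientation': array([[-2.49341704e-01,  9.68415446e-01, -4.87334950e-04],
       [ 9.68415561e-01,  2.49341607e-01, -2.51238865e-04],
       [-1.21790718e-04, -5.34587076e-04, -9.99999850e-01]]), 'force': array([-0.47846638, -0.53372883, -3.65879516]), 'torque': array([-0.03221464,  0.07126933,  0.00450941]), 'finger_force': 24.999579191207886, 'finger_gap': 0.6712485242474823}
```

View pics/w3.png

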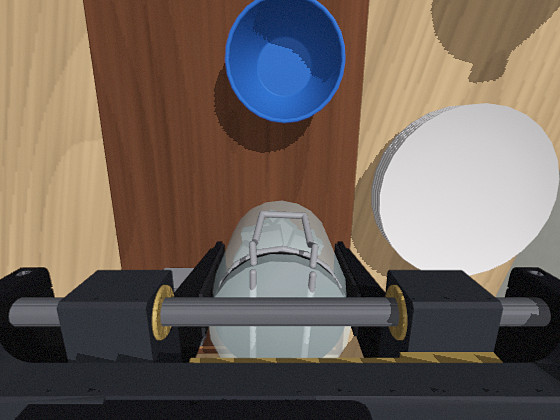

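The canister is upright in the gripper. The bowl is well clear at (284,60), and the plates behind, at (465,190), are low. Lowering.

>>> send_rows:
  deltas:
    - [[0,1,-40],[0,0,0],0.4]
    - [[0,1,-80],[0,0,0],0.4]
    - [[0,1,-115],[0,0,0],0.4]
    - [[0,1,-140],[0,0,0],0.4]
    - [[0,1,-155],[0,0,0],0.4]
    - [[0,1,-162],[0,0,0],0.4]
    - [[0,1,-165],[0,0,0],0.4]
    - [[0,1,-166],[0,0,0],0.4]
    - [[0,1,-166],[0,0,0],0.4]

```text
t: 11.0
eef_pos: [0.6356, 0.0291, 0.0647]
orientation: [[-0.248, 0.969, 0.002], [0.969, 0.248, -0.0], [-0.001, 0.002, -1.0]]
force: [-0.1, 0.3, -2.7]
finger_gap: 0.67
finger_force: 25.0
```

>>> send_rows:
  deltas:
    - [[0,0,-2],[0,0,0],0.4]
    - [[0,0,-3],[0,0,0],0.4]
    - [[0,0,-3],[0,0,0],0.7]
    - [[0,0,-3],[0,0,0],1]
    - [[0,0,-3],[0,0,0],1]
    - [[0,0,-3],[0,0,0],1]
    - [[0,0,25],[0,0,0],1]
    - [[0,0,70],[0,0,0],1]
    - [[0,0,120],[0,0,0],1]
    - [[0,0,170],[0,0,0],1]

```text
t: 12.0
eef_pos: [0.6348, 0.0292, 0.2354]
orientation: [[-0.248, 0.969, -0.001], [0.969, 0.248, 0.0], [0.0, -0.0, -1.0]]
force: [-0.1, 0.6, -0.7]
finger_gap: 1.005
finger_force: 0.0
```

>>> send_rows:
  deltas:
    - [[-13,-47,20],[0,0,0.14],1]
    - [[-26,-94,20],[0,0,0.28],1]
    - [[-39,-141,20],[0,0,0.42],1]
    - [[-52,-188,20],[0,0,0.56],1]
    - [[-65,-235,20],[0,0,0.7],1]
    - [[-78,-282,20],[0,0,0.84],1]
    - [[-91,-329,20],[0,0,0.98],1]
    - [[-104,-376,20],[0,0,1.12],1]
    - [[-117,-423,20],[0,0,1.26],0.6]
    - [[-129,-467,10],[0,0,1.34],0.4]

```text
t: 13.0
eef_pos: [0.5055, -0.4402, 0.2447]
orientation: [[-1.0, -0.025, 0.002], [-0.025, 1.0, -0.002], [-0.002, -0.002, -1.0]]
force: [1.3, 0.8, 0.1]
finger_gap: 0.886
finger_force: 0.0
```

>>> send_rows:
  deltas:
    - [[0,0,-20],[0,0,0],0.4]
    - [[0,0,-40],[0,0,0],0.4]
    - [[0,0,-40],[0,0,0],0.4]
    - [[0,0,-40],[0,0,0],0.4]

```text
t: 13.4
eef_pos: [0.5062, -0.4377, 0.204]
orientation: [[-1.0, -0.02, -0.0], [-0.02, 1.0, 0.0], [0.0, 0.0, -1.0]]
force: [-0.3, -0.2, -0.5]
finger_gap: 0.55
finger_force: 0.0
```

Run:
```python
from h import *
s=snap('wrist','w4.png');print(arm.observe()['eef_pos'],arm.observe()['orientation'])
```

```text
[ 0.50651402 -0.43780113  0.20466512] [[-9.99786451e-01 -2.06525235e-02  7.25692947e-04]
 [-2.06530393e-02  9.99786451e-01 -7.10565416e-04]
 [-7.10863007e-04 -7.25401440e-04 -9.99999484e-01]]
```

View pics/w4.png

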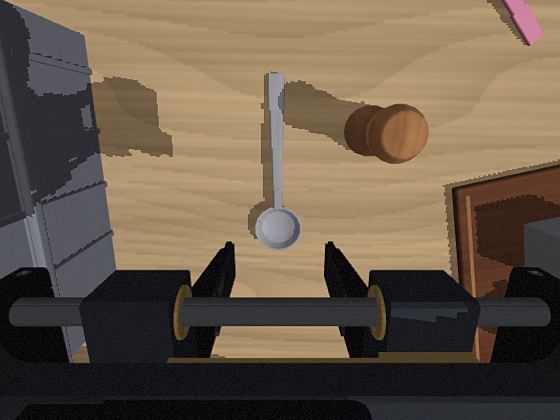

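The spoon's end is at (275,74), its neck at (279,208) and its bowl at (278,229). The mill runs from its base at (370,130) to its top at (404,133).

Run:
```python
from h import *
np.set_printoptions(precision=4,suppress=True)
s=load('w4');r=lambda u,v,z:ray(s,u,v,z)[:2]
print('end',r(275,73,.013),'quarter',r(277.3,130,.013),'mid',r(277.8,155,.013),'neck',r(279,205,.013),'bowl',r(278,229,.013),'far',r(278,250,.012))
print('mill top',r(404,133,.112),'base',r(370,131,.0))
```

```text
end [ 0.3811 -0.4438] quarter [ 0.4354 -0.4405] mid [ 0.461  -0.4395] neck [ 0.5156 -0.4372] bowl [ 0.5436 -0.4377] far [ 0.5697 -0.4373]
mill top [ 0.4329 -0.3474] base [ 0.4348 -0.341 ]
```

>>> send_rows:
  deltas:
    - [[-1,0,-40],[0,0,0.02],0.4]
    - [[-1,0,-80],[0,0,0.02],0.4]
    - [[-1,0,-115],[0,0,0.02],0.4]
    - [[-1,0,-140],[0,0,0.02],0.4]
    - [[-1,0,-155],[0,0,0.02],0.4]
    - [[-1,0,-165],[0,0,0.02],0.4]
    - [[-1,0,-172],[0,0,0.02],0.4]
    - [[-1,0,-174],[0,0,0.02],0.4]
    - [[-1,0,-174],[0,0,0.02],0.4]
  grip_force: 20

```text
t: 14.35
eef_pos: [0.5054, -0.438, 0.0304]
orientation: [[-0.999, -0.04, 0.001], [-0.04, 0.999, -0.001], [-0.001, -0.001, -1.0]]
force: [-0.0, 0.0, -0.5]
finger_gap: 0.4
finger_force: 0.0
```

>>> send_rows:
  deltas:
    - [[0,0,-2],[0,0,0],0.4]
    - [[0,0,-2],[0,0,0],0.2]
    - [[0,0,-2],[0,0,0],0]
    - [[0,0,-2],[0,0,0],0]
    - [[0,0,-2],[0,0,0],0]
    - [[0,0,-2],[0,0,0],0]
    - [[0,0,-2],[0,0,0],0]
    - [[0,0,-2],[0,0,0],0]

```text
t: 15.15
eef_pos: [0.5052, -0.4378, 0.0278]
orientation: [[-0.999, -0.04, 0.0], [-0.04, 0.999, -0.0], [-0.0, -0.0, -1.0]]
force: [-0.7, -0.8, 1.3]
finger_gap: 0.101
finger_force: 20.0
```

>>> send_rows:
  deltas:
    - [[0,0,5],[0,0,0],0]
    - [[0,0,15],[0,0,0],0]
    - [[0,0,35],[0,0,0],0]
    - [[0,0,65],[0,0,0],0]
    - [[0,0,100],[0,0,0],0]
    - [[0,0,140],[0,0,0],0]
    - [[0,0,180],[0,0,0],0]
    - [[0,0,200],[0,0,0],0]
    - [[0,0,200],[0,0,0],0]
    - [[0,0,200],[0,0,0],0]

```text
t: 16.15
eef_pos: [0.5048, -0.4375, 0.2275]
orientation: [[-0.999, -0.04, -0.0], [-0.04, 0.999, 0.0], [0.0, 0.0, -1.0]]
force: [0.1, -0.8, -0.7]
finger_gap: 0.103
finger_force: 20.0
```

Run:
```python
from h import *
s=snap('wrist','w5.png');c=snap('scene','sc5.png')
a=s['frame'];b=c['frame']
cv2.imwrite('pics/c5.png',np.hstack([a[:300],b[:300]])[:, :] if 0 else np.hstack([cv2.resize(a[:300],(400,214)),cv2.resize(b[:300],(400,214))]))
```

```text
(no output)
```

View pics/c5.png

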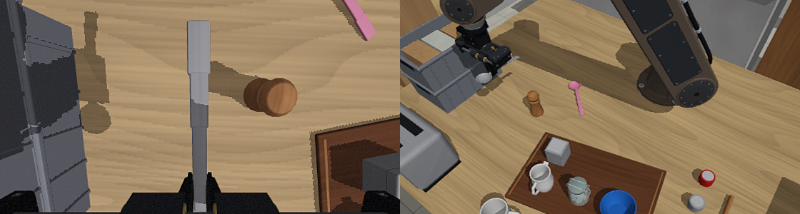

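The spoon is held level. Carrying it to the front of the bowl.

>>> send_rows:
  deltas:
    - [[-1,40,0],[0,0,-0.1],0]
    - [[-2,88,0],[0,0,-0.22],0]
    - [[-3,136,0],[0,0,-0.35],0]
    - [[-4,184,0],[0,0,-0.48],0]
    - [[-5,232,0],[0,0,-0.61],0]
    - [[-6,280,0],[0,0,-0.74],0]
    - [[-7,328,0],[0,0,-0.87],0]
    - [[-8,376,0],[0,0,-1.0],0]
    - [[-9,424,0],[0,0,-1.13],0]
    - [[-10,472,0],[0,0,-1.25],0]

```text
t: 17.25
eef_pos: [0.4944, 0.0354, 0.2266]
orientation: [[-0.349, 0.937, -0.002], [0.937, 0.349, 0.0], [0.001, -0.002, -1.0]]
force: [0.4, -0.6, -0.8]
finger_gap: 0.104
finger_force: 20.0
```

>>> send_rows:
  deltas:
    - [[-1,40,0],[0,0,-0.1],0]
    - [[-1,64,0],[0,0,-0.116],0]
    - [[-1,64,-40],[0,0,-0.116],0]
    - [[-1,64,-80],[0,0,-0.116],0]
    - [[-1,64,-120],[0,0,-0.116],0]
    - [[-1,64,-140],[0,0,-0.116],0]
    - [[-1,64,-150],[0,0,-0.116],0]
    - [[-1,64,-150],[0,0,-0.116],0]

```text
t: 18.05
eef_pos: [0.4935, 0.0975, 0.0762]
orientation: [[-0.244, 0.97, -0.003], [0.97, 0.244, -0.0], [0.001, -0.003, -1.0]]
force: [-0.3, -0.3, -0.7]
finger_gap: 0.104
finger_force: 20.0
```

Run:
```python
from h import *
s=snap('wrist','w6.png');c=snap('top','top6.png')
np.set_printoptions(precision=4,suppress=True)
print(arm.observe()['eef_pos'],arm.observe()['orientation'])
a=cv2.resize(c['frame'][100:270,170:370],None,fx=2,fy=2)
cv2.imwrite('pics/c6.png',np.hstack([cv2.resize(s['frame'][:340],(400,340)),a[:340,:400]]))
```

```text
[0.4944 0.0976 0.0781] [[-0.2439  0.9698  0.0003]
 [ 0.9698  0.2439  0.    ]
 [-0.0001  0.0003 -1.    ]]
```

View pics/c6.png

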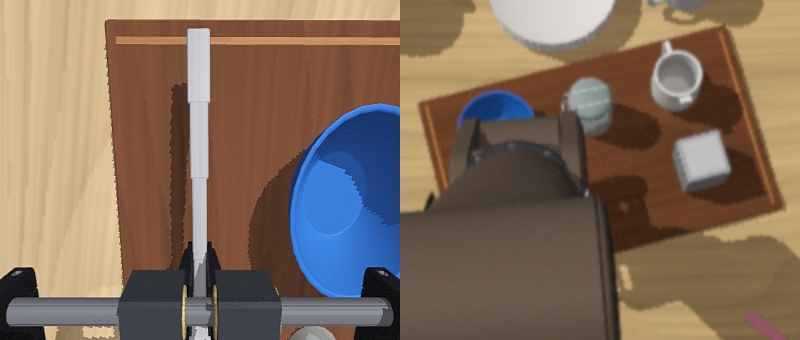

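The spoon lies parallel to the front edge and clear of the bowl. Lowering.

>>> send_rows:
  deltas:
    - [[0,1,-15],[0,0,0],0]
    - [[0,1,-27],[0,0,0],0]
    - [[0,1,-33],[0,0,0],0]
    - [[0,1,-36],[0,0,0],0]
    - [[0,1,-36],[0,0,0],0]
    - [[0,1,-36],[0,0,0],0]

```text
t: 18.75
eef_pos: [0.4943, 0.0986, 0.042]
orientation: [[-0.244, 0.97, 0.0], [0.97, 0.244, 0.0], [-0.0, 0.0, -1.0]]
force: [-0.5, -0.1, -0.6]
finger_gap: 0.101
finger_force: 20.0
```

>>> send_rows:
  deltas:
    - [[0,0,-1],[0,0,0],0]
    - [[0,0,-2],[0,0,0],0]
    - [[0,0,-2],[0,0,0],0.2]
    - [[0,0,-2],[0,0,0],0.4]
    - [[0,0,-2],[0,0,0],0.4]
    - [[0,0,-2],[0,0,0],0.4]
    - [[0,0,20],[0,0,0],0.4]
    - [[0,0,60],[0,0,0],0.4]
    - [[0,0,110],[0,0,0],0.4]
    - [[0,0,160],[0,0,0],0.4]

```text
t: 19.75
eef_pos: [0.4936, 0.0986, 0.2033]
orientation: [[-0.244, 0.97, -0.001], [0.97, 0.244, -0.0], [0.0, -0.001, -1.0]]
force: [0.4, -0.2, 0.2]
finger_gap: 0.4
finger_force: 0.0
```

>>> send_rows:
  deltas:
    - [[-11,48,0],[0,0,0],0.8]
    - [[-22,96,0],[0,0,0],0.8]
    - [[-33,144,0],[0,0,0],0.8]
    - [[-44,192,0],[0,0,0],0.8]
    - [[-55,240,0],[0,0,0],0.8]
    - [[-57,247,0],[0,0,0],0.8]
    - [[-57,247,0],[0,0,0],0.8]
    - [[-57,247,0],[0,0,0],0.8]

```text
t: 20.55
eef_pos: [0.4372, 0.3448, 0.2015]
orientation: [[-0.244, 0.97, -0.0], [0.97, 0.244, -0.0], [-0.0, -0.0, -1.0]]
force: [0.1, -0.9, -0.1]
finger_gap: 0.8
finger_force: 0.0
```

Run:
```python
from h import *
s=snap('wrist','w7.png')
np.set_printoptions(precision=4,suppress=True)
print(arm.observe()['eef_pos'],proj(s,(.4375,.345,.034)))
u,v=proj(s,(.4375,.345,.034)).astype(int)
for k in(20,35,50):print(blob(s,u,v,.034,k))
```

```text
[0.4375 0.3444 0.2016] [281.18   201.2247]
{'rect': array([437.2, 345.4]), 'size': array([37. , 36.9]), 'ang': 14.1, 'circ': array([437. , 345.5]), 'd': 38.5}
{'rect': array([437. , 346.3]), 'size': array([47.2, 47.4]), 'ang': 14.1, 'circ': array([437.3, 346.1]), 'd': 48.4}
{'rect': array([437. , 346.2]), 'size': array([47.2, 47.4]), 'ang': 14.1, 'circ': array([437.1, 346.1]), 'd': 48.7}
```

View pics/w7.png

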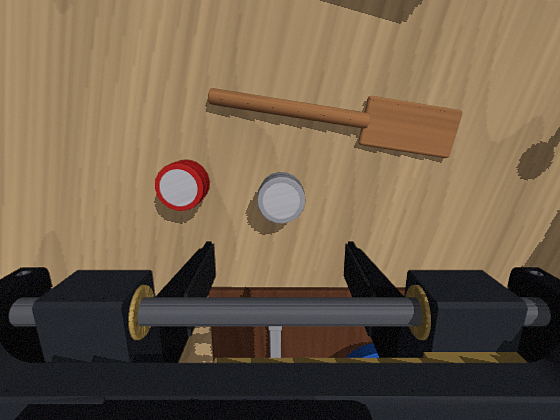

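The plain tin is centred at (281,200), with the red one clear at (182,187).

>>> send_rows:
  deltas:
    - [[0,1,-45],[0,0,0],0.8]
    - [[0,1,-90],[0,0,0],0.8]
    - [[0,1,-130],[0,0,0],0.8]
    - [[0,1,-155],[0,0,0],0.8]
    - [[0,1,-168],[0,0,0],0.8]
    - [[0,1,-173],[0,0,0],0.8]
    - [[0,1,-173],[0,0,0],0.8]
    - [[0,1,-173],[0,0,0],0.4]
    - [[0,1,-173],[0,0,0],0.3]
    - [[0,1,-173],[0,0,0],0.3]
  grip_force: 15

```text
t: 21.6
eef_pos: [0.4374, 0.3469, 0.0296]
orientation: [[-0.244, 0.97, 0.001], [0.97, 0.244, 0.001], [0.0, 0.002, -1.0]]
force: [-0.3, 0.5, 0.2]
finger_gap: 0.606
finger_force: 0.0
```

>>> send_rows:
  deltas:
    - [[0,0,0],[0,0,0],0.3]
    - [[0,0,0],[0,0,0],0.3]
    - [[0,0,0],[0,0,0],0.3]
    - [[0,0,0],[0,0,0],0.3]

```text
t: 22.0
eef_pos: [0.4373, 0.3468, 0.0292]
orientation: [[-0.244, 0.97, 0.001], [0.97, 0.244, 0.0], [0.0, 0.001, -1.0]]
force: [0.4, 0.3, 6.4]
finger_gap: 0.523
finger_force: 15.0
```

>>> send_rows:
  deltas:
    - [[0,0,15],[0,0,0],0.3]
    - [[0,0,55],[0,0,0],0.3]
    - [[0,0,105],[0,0,0],0.3]
    - [[0,0,155],[0,0,0],0.3]
    - [[8,-32,180],[0,0,0],0.3]
    - [[19,-76,180],[0,0,0],0.3]
    - [[30,-120,180],[0,0,0],0.3]
    - [[41,-164,180],[0,0,0],0.3]
    - [[52,-208,180],[0,0,0],0.3]
    - [[63,-252,180],[0,0,0],0.3]

```text
t: 23.0
eef_pos: [0.5001, 0.0929, 0.2087]
orientation: [[-0.244, 0.97, 0.0], [0.97, 0.244, 0.0], [0.0, 0.0, -1.0]]
force: [0.9, 0.7, -1.4]
finger_gap: 0.525
finger_force: 15.0
```

>>> send_rows:
  deltas:
    - [[11,-44,0],[0,0,0],0.3]
    - [[22,-88,0],[0,0,0],0.3]
    - [[33,-132,0],[0,0,0],0.3]
    - [[44,-176,0],[0,0,0],0.3]
    - [[54,-215,0],[0,0,0],0.3]
    - [[54,-219,-30],[0,0,0],0.3]
    - [[54,-219,-60],[0,0,0],0.3]
    - [[54,-219,-70],[0,0,0],0.3]
    - [[54,-219,-70],[0,0,0],0.3]
    - [[54,-219,-70],[0,0,0],0.3]

```text
t: 24.0
eef_pos: [0.5546, -0.1242, 0.1396]
orientation: [[-0.245, 0.97, 0.001], [0.97, 0.245, -0.0], [-0.0, 0.001, -1.0]]
force: [0.0, 0.2, -1.8]
finger_gap: 0.525
finger_force: 15.0
```

Run:
```python
from h import *
np.set_printoptions(precision=4,suppress=True)
s=snap('wrist','w8.png');c=snap('scene','sc8.png')
print(arm.observe()['eef_pos'],proj(s,(.5537,-.125,.084)))
cv2.imwrite('pics/c8.png',np.hstack([cv2.resize(s['frame'][150:420,130:430],(400,360)),cv2.resize(c['frame'][140:290,130:300],(400,360))]))
```

```text
[ 0.5547 -0.1242  0.14  ] [279.7537 242.7975]
```

View pics/c8.png

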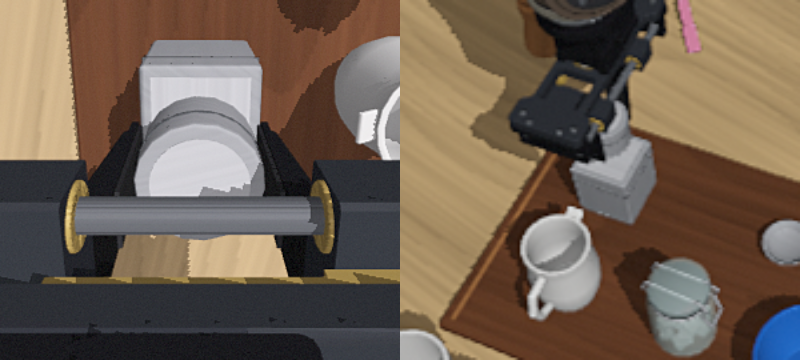

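The round tin is above the tea tin and laterally centred. Lowering and releasing.

>>> send_rows:
  deltas:
    - [[-1,0,-12],[0,0,0],0.3]
    - [[-1,0,-20],[0,0,0],0.3]
    - [[-1,0,-24],[0,0,0],0.3]
    - [[-1,0,-25],[0,0,0],0.3]
    - [[-1,0,-25],[0,0,0],0.3]

```text
t: 24.6
eef_pos: [0.5531, -0.1243, 0.1135]
orientation: [[-0.244, 0.97, -0.0], [0.97, 0.244, 0.0], [0.0, -0.0, -1.0]]
force: [-0.2, -0.1, -1.2]
finger_gap: 0.525
finger_force: 15.0
```

>>> send_rows:
  deltas:
    - [[0,0,-1],[0,0,0],0.3]
    - [[0,0,-1],[0,0,0],0.55]
    - [[0,0,-1],[0,0,0],0.8]
    - [[0,0,-1],[0,0,0],0.8]
    - [[0,0,-1],[0,0,0],0.8]
    - [[0,0,-1],[0,0,0],0.8]
    - [[0,0,20],[0,0,0],0.8]
    - [[0,0,60],[0,0,0],0.8]
    - [[0,0,110],[0,0,0],0.8]
    - [[0,0,160],[0,0,0],0.8]

```text
t: 25.6
eef_pos: [0.5528, -0.1242, 0.2753]
orientation: [[-0.244, 0.97, -0.001], [0.97, 0.244, 0.0], [0.0, -0.001, -1.0]]
force: [1.1, 0.2, -1.3]
finger_gap: 0.799
finger_force: 0.0
```

>>> send_rows:
  deltas:
    - [[0,-50,0],[0,0,0],0.8]
    - [[0,-100,0],[0,0,0],0.8]
    - [[0,-150,0],[0,0,0],0.8]
    - [[0,-200,0],[0,0,0],0.8]
    - [[-40,-240,0],[0,0,0],0.8]
    - [[-60,-280,0],[0,0,0],0.8]
    - [[-80,-320,0],[0,0,0],0.8]
    - [[-80,-320,0],[0,0,0],0.8]
    - [[-80,-320,0],[0,0,0],0.8]

```text
t: 26.5
eef_pos: [0.4725, -0.445, 0.2733]
orientation: [[-0.242, 0.97, -0.0], [0.97, 0.242, 0.001], [0.001, -0.0, -1.0]]
force: [0.7, 0.6, 0.7]
finger_gap: 0.798
finger_force: 0.0
```

Run:
```python
from h import *
np.set_printoptions(precision=4,suppress=True)
C=np.array([.577,.014]);y=.245
R=np.array([[np.cos(y),-np.sin(y)],[np.sin(y),np.cos(y)]])
s=snap('top','top9.png');snap('scene','sc9.png');u0,v0,k=170,105,4
im=cv2.resize(s['frame'][v0:255,u0:370],(800,600),interpolation=cv2.INTER_CUBIC)
def dr(p,col):
    q=np.array([(proj(s,(*(C+R@a[:2]),a[2]))+.5-[u0,v0])*k-.5 for a in p]).astype(int);cv2.polylines(im,[q],True,col,1)
th=np.linspace(0,6.28,50);ci=lambda a,b,r,z:[(a+r*np.cos(t),b+r*np.sin(t),z) for t in th]
dr(ci(.06,-.13,.035,.097),(0,255,0));dr(ci(.06,.13,.056,.057),(0,255,0));dr(ci(.06,0,.027,.1),(0,255,255));dr(ci(-.056,-.13,.025,.118),(0,255,255))
dr([(-.056+a*.031,-.13+b*.031,.084) for a,b in((1,1),(1,-1),(-1,-1),(-1,1))],(0,0,255))
dr([(-.06+a*.0055,.13+b*.095,.025) for a,b in((1,1),(1,-1),(-1,-1),(-1,1))],(0,255,255))
cv2.imwrite('pics/fin.png',im)
t=load('top1')
for n,(u,v) in dict(mill=(403,219),spat=(122,190)).items(): print(n, np.abs(s['frame'][v-15:v+15,u-12:u+12].astype(int)-t['frame'][v-15:v+15,u-12:u+12]).mean())
```

```text
mill 34.2125
spat 21.40462962962963
```

View pics/fin.png

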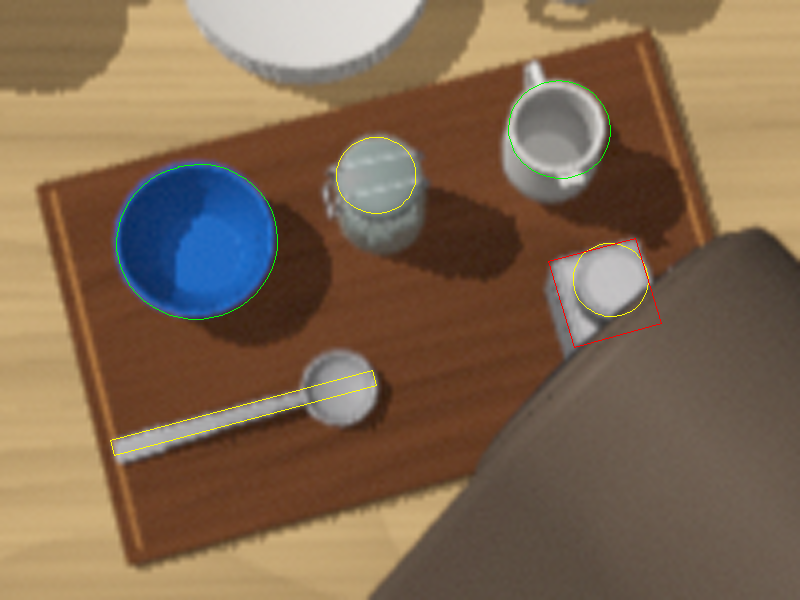

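View pics/sc9.png

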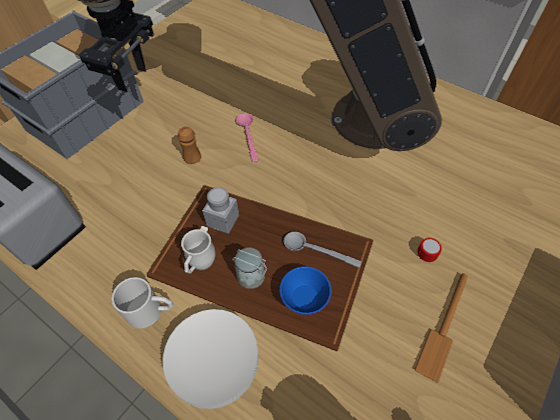

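The final views match the targets to within a few millimetres: spoon at (240,410), canister at (376,175), round tin on tea tin at (611,280). The bowl and jug sit inside their original outlines, and the mill and spatula are at the same scene pixels as before. Handing in.

```bash
python3 -c "
from bench import arm
print(arm.close_job())"
```

```text
the job is handed in; nothing more can be done
None
```

The tea board is laid as asked and the job is handed in at about 27 s; final pictures show each item within a few millimetres of its target and the bowl, jug, mill and spatula unmoved, though no verdict came back.

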